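Free the blue strap link with the spring-bar fork

ROBOT

A 6-joint arm with a two-finger parallel gripper is mounted at the origin on a cart in front of the work surface, level with it; the furniture and walls round the work are solid. World frame = base frame: x ahead of the robot, y to its left, z up, the work surface at z = 0. Lengths are in mm, angles in rad, forces in N, time in s.
With the tool pointing down it reaches from about 400 to 925 mm from the base axis. Payload 12.5 kg.
Tool frame: the origin (TCP) lies at the centre of the arm's flange, where the gripper is bolted on; the fingertips stand 190 mm ahead of it and the grasp point (between the pads) lies 171 mm ahead of it; z points along the fingers, y is the line along which they close (so a half turn about z gives the same grasp; the last joint's range is limited). The gripper opens to 95 mm and grips with 3 to 60 N. Pads are 20 mm wide; open, the fingers measure 119 mm over their backs; the gripper's body (75 mm by 180 mm) begins 59 mm behind the grasp point.
Start: joints at [1.21, 0.491, 1.559, -0, 1.092, -0.106], TCP at [157.508, 604.827, 404.761] pointing down, gripper open.
Joint ranges: [-3.1, 3.1], [-0.84, 2.19], [0.05, 2.79], [-1.13, 4.28], [0.06, 2.93], [-2.69, 2.69]. Speed limits (rad/s): [2.22, 2.22, 2.79, 3.14, 3.14, 3.14].

INTERFACE

Orientations are given as [roll, pitch, yaw] about the fixed x, y, z axes, in that order (R = Rz(yaw) Ry(pitch) Rx(roll)).
In Python, from cell import env, read_camera, search_frame, cut_out gives the robot as it stands. The module is installed in compiled form; this text tells all that it offers.
- The arm moves only by the tool move_arm, never from a script. Its argument "commands" is a list of rows, each a list of 3 entries, a list of its own where there are three numbers: the shift along the world's x, y, z normalised to -1 to 1, where 1 is 0.03 m, then the turn about the world's z normalised to -1 to 1, where 1 is 0.08 rad, then the opening, from -1 (shut) to 1 (fully open), so that 0 is half open. A call has 1 to 20 rows; each row shifts and turns the commanded pose from where the row before left it; what a row does not reach is not made up. A row lasts 1/12 s, in which the tool goes at most 41.7 mm and 7.16 degrees, less where a joint would pass 70% of its speed; a pose out of reach is approached as far as the arm can. A call with a number of a shift or a turn outside -1 to 1 is refused whole. A call with a gripper value outside its range is refused whole. The fingers move at their own pace and stop on an object; the grip force is fixed at half the most. Time passes only in rows, so rows that do not move let the fingers close. It gives the time, the measured TCP pose, the force, the opening and the grip force at its end, in the units of the state.
- env.state(): the state, without advancing time (a new reading comes with each control period).
- read_camera(name): name is "side" or "top" or "wrist"; returns a dict with "image" (400x640x3 uint8, red, green, blue), "fx", "fy", "cx", "cy" (pixels), "rvec" (rotation vector, rad) and "tvec" (3), from world to camera coordinates, as OpenCV has them. Camera axes: x right, y down, z forward; pixel columns grow to the right and rows downward; lengths in mm; the calibration is good to about 2 mm. A picture is of the moment at which its call begins. There is no depth.
- env.job_done(): hands the job in; it is judged then, once.
Trained networks look in a picture, given as the dict that the camera call returned (one of the last four; its "shot" number tells which), for a name from the list of things; names that differ only in an ending like _2 or _b are one class to them, and where a whole thing is asked for, a point or a joint stands for the part that bears it (a point fixed in the world has none). Each returns a list of dicts, best first, with "confidence" (0 to 1); they miss things now and then, are a little off and sometimes report something else, mostly with a low value. They report only what shows in the picture. A call takes as long as a camera call. They do not tell look-alikes from the thing itself.
- search_frame(thing, picture): "at" ([column, row] in pixels, amid what is visible of it).
- cut_out(thing, picture): "region" (400x640 bool, what is visible of it) and "at" ([column, row] in pixels, amid what is visible of it).
The state is a dict: "t": time; "joints": joint angles; "qvel": joint speeds; "tau": joint torques, N m; "eef_pos": TCP position; "tcp_rot": TCP orientation; "ft_force": force on the tool from outside, world axes, zero at the start; "moment": the same for the moment, N m; "opening": opening from 0.0 (shut) to 1.0 (fully open); "grip_force": force on a finger pad.
Only numpy, scipy, OpenCV 4.12 (cv2) and the standard library are available. Lean on these libraries where they do the work, as an engineer would, in place of code of your own. Each camera call takes 0.05 s, during which the arm holds its last target. There are 200 camera calls.

TASK

Two laundry-bag strap links hang on spring bars in the repair stands. With the green-handled forked tool, not with the fingers, straddle the bar that holds the blue link and push its brass collar back against the spring until the blue link drops into the catch tray; let the bar spring back, then put the tool down on the open worktop, clear of that stand. Leave the orange link hanging on its bar.

Things in the scene. Friction and masses are not known exactly. Their poses are not given: they have to be found in the camera images.
- fork: Forked tool, 106 mm tall, standing on two steel prongs. Origin midway between the prong tips, z up; own x runs prong to prong. Prongs 10 (x) x 18 (y) x 36 mm tall, 20 mm gap between; steel bridge 40 x 18 mm at z 36-46 mm; green handle 26 (x) x 22 (y) mm at z 46-106 mm: grip it from above. Same when turned half round. 120 g; stands again if set down upright.
- blue_stand: Fixed grey stand of the blue link; an identical one, places swapped at random, holds the orange link. Origin on the worktop below the link, z up. Level spring bar along own y, x = 0, 75 mm up. Link between two lugs (y -15 to 15 mm, tops 91 mm up). Spring barrel y 94-138 mm, top 88 mm up. Base plate 10 mm high, 66 mm wide in x, y -27 to 143 mm.
- blue_neck (a point): Fixed point on the bar axis, on the bare neck where the fork goes, 35 mm along the stand's +y from the link, 75 mm above the worktop; axes as the stand. The 8 mm thick neck is bare from 17 mm before this point (lug boss) to 18 mm after it (brass collar, 36 mm disc, 5 mm thick). Prongs go either side of the neck in x and push the collar to +y. Nothing below until the base plate.
- blue_bar (a joint): Travel (m) of the blue link's spring bar to the stand's +y: 0 at rest, its tip through the link's eye into the far lug; 0.030 at the stop. The spring pushes back with 2.4 N at 0, 4.8 N at the stop. The tip is clear of the link from about 0.022; let go, the bar springs back.
- blue_link: Blue plastic strap link, 44 (x) x 14 (y) x 49 mm tall, hanging between the lugs with the bar through its 14 mm eye. Origin at the centre of its underside: 36 mm above the worktop while hanging, about 12 mm once dropped into the catch tray below.
- orange_link: The same link in orange, hanging in the other stand, to be left there. Origin at the centre of its underside, 36 mm above the worktop.
Not all that is in view belongs to the job. Of the things like the fork, leave any that is black or brown; of the rest the smaller one is meant.

How it is judged:
By the outcome, as a careful person would: the job done as asked, in the order asked, and still so for the second after the job is handed in, with the robot touching nothing.
It also fails if it takes over 45 s, if anything falls off the work surface, if the arm or the gripper's body presses on something with over 40 N, if the wrist force passes 120 N, or if a joint passes its speed limit or range.

## Working session

There is one attempt and no reset: what is moved stays moved. The work goes in short steps, Python scripts to look and compute and a tool call to move; the robot and the scene stay as the last step left them, time stands still between calls to the robot, and variables do not carry over. Pictures are saved under pics/ and viewed, at most 10 in all, crops included, and the job is handed in when it is done.

Besides the shell and the picture viewer there is one more tool, called after "Emit:" by a JSON object that holds its "name" and its "arguments". move_arm: Moves the arm, as the interface text tells. Its arguments: {"type":"object","properties":{"commands":{"type":"array","items":{"type":"array"}}},"required":["commands"]}

```bash
mkdir -p pics; cat > h.py <<'E'
import numpy as np, cv2
from cell import env, read_camera, search_frame, cut_out
def ray(c,p):
    R=cv2.Rodrigues(np.array(c["rvec"],float))[0];t=np.array(c["tvec"],float).ravel()
    d=R.T@np.array([(p[0]-c["cx"])/c["fx"],(p[1]-c["cy"])/c["fy"],1.]);return -R.T@t,d
def atz(c,p,z):
    o,d=ray(c,p);return o+d*(z-o[2])/d[2]
def proj(c,P):
    K=np.array([[c["fx"],0,c["cx"]],[0,c["fy"],c["cy"]],[0,0,1.]])
    return cv2.projectPoints(np.array(P,float).reshape(-1,3),np.array(c["rvec"],float),np.array(c["tvec"],float),K,None)[0].reshape(-1,2)
def tri(a,pa,b,pb):
    o1,d1=ray(a,pa);o2,d2=ray(b,pb)
    s=np.linalg.lstsq(np.c_[d1,-d2],o2-o1,rcond=None)[0]
    p,q=o1+s[0]*d1,o2+s[1]*d2
    return (p+q)/2,np.linalg.norm(p-q)
def save(c,n): cv2.imwrite("pics/"+n+".png",cv2.cvtColor(c["image"],cv2.COLOR_RGB2BGR))
E
python3 - <<'E'
from h import *
np.set_printoptions(precision=1,suppress=True)
for n in ["top","side"]:
    c=read_camera(n);save(c,n+"0");print(n,ray(c,[320,200]))
    for th,z in [("fork",50),("blue_stand",40),("blue_link",60),("orange_link",60)]:
        for r in search_frame(th,c)[:4]: print(th,np.array(r["at"]),round(r["confidence"],2),atz(c,r["at"],z))
print(env.state())
E
```

```text
top (array([ 439.6, -134.9, 1070. ]), array([ 0.1,  0. , -1. ]))
fork [357.  247.8] 0.87 [ 430.3 -190.4   50. ]
fork [192.9 200.4] 0.72 [520.8 141.2  50. ]
fork [318.5 226.8] 0.59 [ 471.1 -113.    50. ]
fork [280.7 254.2] 0.54 [415.4 -38.4  50. ]
blue_stand [407.1 173.4] 0.94 [ 582.4 -291.3   40. ]
blue_stand [278.8 253.7] 0.68 [416.1 -33.6  40. ]
blue_link [444.  168.3] 0.68 [ 590.8 -361.6   60. ]
orange_link [306.6 180.9] 0.68 [562.  -88.1  60. ]
side (array([ 404.4, -872.2,  506.8]), array([ 0.1,  0.8, -0.5]))
fork [309.2 153. ] 0.9 [533.5 175.5  50. ]
fork [278.6 209.4] 0.7 [ 423.4 -144.8   50. ]
fork [296.9 198.5] 0.63 [470.3 -99.4  50. ]
fork [269.3 175.7] 0.62 [406.3  30.9  50. ]
blue_stand [359.6 255.4] 0.71 [ 576.  -318.5   40. ]
blue_link [371.  259.2] 0.6 [ 587.5 -355.7   60. ]
orange_link [341.  193.2] 0.48 [ 579.7 -101.8   60. ]
{'t': 0.5, 'joints': array([ 1.2,  0.5,  1.6,  0. ,  1.1, -0.1]), 'qvel': array([ 0., -0.,  0.,  0.,  0.,  0.]), 'tau': array([ -0. , -61.2, -25.8,   0.1,   0. ,   0. ]), 'eef_pos': array([157.5, 604.8, 404.7]), 'tcp_rot': array([-3.1, -0. ,  2.9]), 'ft_force': array([-0.4, -0.3,  0. ]), 'moment': array([ 0., -0.,  0.]), 'grip_force': 0.0, 'opening': 1.0002505712835423}
```

View pics/top0.png

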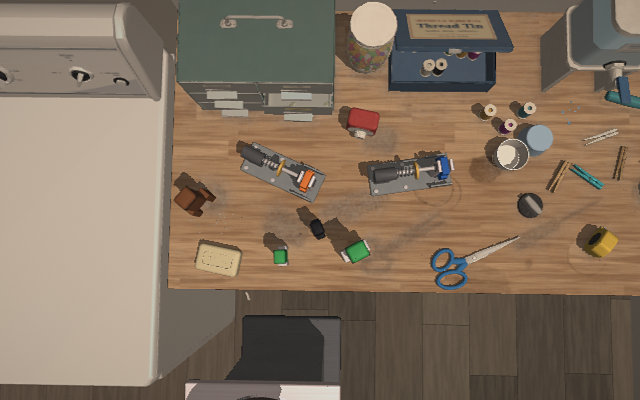

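View pics/side0.png

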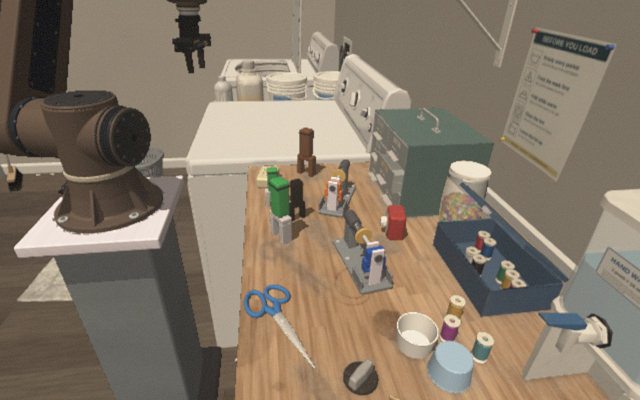

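Candidates for the fork in the top view: small green (281,255), larger green (357,250), black (317,228) and brown (193,199). By the description it is the small green one. The blue link is at (444,166) in the right-hand stand, with its barrel to the left (+y). The orange link is at (306,181).

```bash
python3 - <<'E'
from h import *
np.set_printoptions(precision=1,suppress=True)
t=read_camera("top");s=read_camera("side")
print("f",t["fx"],s["fx"])
for n,c in (("top",t),("side",s)):
    hsv=cv2.cvtColor(c["image"],cv2.COLOR_RGB2HSV)
    m=cv2.inRange(hsv,(50,110,40),(75,255,255))
    k,l,st,ce=cv2.connectedComponentsWithStats(m)
    for i in range(1,k):
        if st[i,4]>40:
            print(n,st[i],ce[i],cv2.minAreaRect(np.argwhere(l==i)[:,::-1].astype(np.float32)))
    m=cv2.inRange(hsv,(105,150,90),(122,255,255))
    k,l,st,ce=cv2.connectedComponentsWithStats(m)
    for i in range(1,k):
        if st[i,4]>30: print(n,"blue",st[i],ce[i])
a=cv2.resize(t["image"][225:275,255:380],None,fx=6,fy=6,interpolation=cv2.INTER_CUBIC)[:, :750]
b=cv2.resize(s["image"][160:250,240:330],None,fx=3,fy=3,interpolation=cv2.INTER_CUBIC)
o=np.zeros((580,750,3),np.uint8);o[:300]=a;o[305:575,:270]=b
d=cv2.resize(t["image"][145:200,360:460],None,fx=4.6,fy=4.6,interpolation=cv2.INTER_CUBIC);o[305:305+d.shape[0],280:280+d.shape[1]]=d
save({"image":o},"crop1")
E
```

```text
f 509.324431156321 365.6683520667242
top [346 241  24  22 325] [357. 251.] ((356.800048828125, 251.1000213623047), (16.994115829467773, 19.230182647705078), 63.43495178222656)
top [274 250  13  14 165] [279.9 256.1] ((280.0, 256.5), (13.0, 12.0), 90.0)
top blue [440 156   9  23 129] [444.3 167. ]
side [268 174  20  14 150] [277.1 181. ] ((276.7000427246094, 181.10000610351562), (21.0190372467041, 10.28591251373291), 26.56505012512207)
side [269 186  20  31 254] [277.  202.5] ((276.8150939941406, 200.00685119628906), (31.71815299987793, 15.332390785217285), 69.44395446777344)
```

View pics/crop1.png

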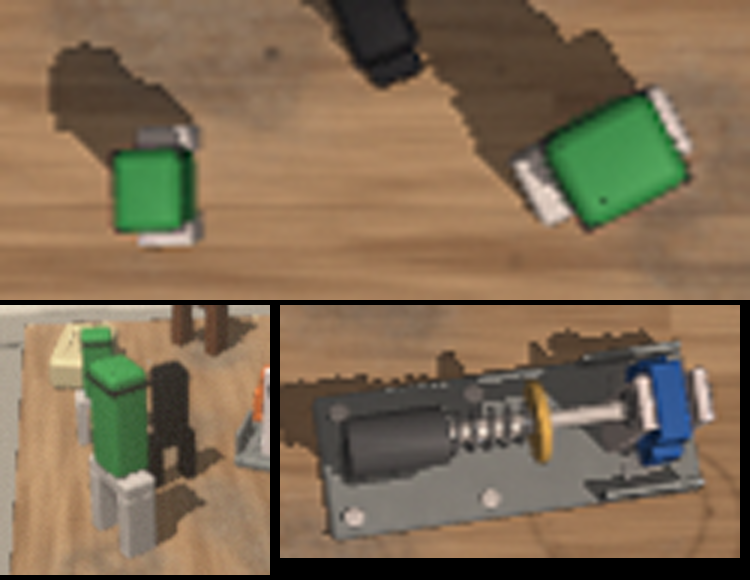

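The crop confirms the small green fork: handle top about 13 x 12 px, roughly 26 x 22 mm, with the prongs along world x. The blue stand's bar runs left, slightly down, from the link, so its yaw is about 0.15.

```bash
python3 - <<'E'
from h import *
np.set_printoptions(precision=3,suppress=True)
t=read_camera("top")
print("fork",atz(t,[279.8,256.6],106)[:2])
P=lambda x,y:[360+(x-280)/4.6,145+(y-305)/4.6]
a,b=atz(t,P(455,435),75),atz(t,P(625,411),75);d=a-b;print("yaw",np.arctan2(-d[0],d[1]))
c=atz(t,P(540,422),75);y=np.array([-np.sin(.145),np.cos(.145)])
print("collar",c,"neck",c[:2]-20.5*y,"link",c[:2]-55.5*y, "link2",atz(t,[444.3,167],80))
print(env.state()["tcp_rot"],env.state()["eef_pos"])
E
```

```text
fork [412.209 -42.064]
yaw 0.15377014271257536
collar [ 583.62  -304.437   75.   ] neck [ 586.582 -324.722] link [ 591.64  -359.355] link2 [ 590.327 -357.713   80.   ]
[3.141 0.    2.887] [157.499 604.82  404.783]
```

Emit:
{"name": "move_arm", "arguments": {"commands": [[[0.85,-0.9,0],0.3,1],[[0.85,-0.9,0],0.3,1],[[0.85,-0.9,0],0.3,1],[[0.85,-0.9,0],0.3,1],[[0.85,-0.9,0],0.3,1],[[0.85,-0.9,0],0.3,1],[[0.85,-0.9,0],0.3,1],[[0.85,-0.9,0],0.3,1],[[0.85,-0.9,0],0.3,1],[[0.85,-0.9,0],0.4,1],[[0,-1,0],0,1],[[0,-1,0],0,1],[[0,-1,0],0,1],[[0,-1,0],0,1],[[0,-1,0],0,1],[[0,-1,0],0,1],[[0,-1,0],0,1],[[0,-1,0],0,1],[[0,-1,0],0,1],[[0,-1,0],0,1]]}}

```text
t: 2.32
eef_pos: [412.2, 33.5, 405.0]
tcp_rot: [3.142, 0.001, 3.135]
ft_force: [0.2, 0.7, -0.7]
opening: 1.003
grip_force: 0.0
```

Emit:
{"name": "move_arm", "arguments": {"commands": [[[0,-0.8,-0.6],0.1,1],[[0,-0.8,-0.6],0,1],[[0,-0.7,-0.5],0,1],[[0,0,0],0,1],[[0,0,0],0,1]]}}

```text
t: 2.73
eef_pos: [412.6, -34.9, 353.4]
tcp_rot: [3.141, -0.001, 3.14]
ft_force: [-0.0, 0.9, -0.5]
opening: 1.003
grip_force: 0.0
```

```bash
python3 - <<'E'
from h import *
np.set_printoptions(precision=2,suppress=True)
print(env.state()["eef_pos"],env.state()["tcp_rot"])
o=[]
for n in ["wrist","top"]:
    c=read_camera(n);save(c,n+"1")
    hsv=cv2.cvtColor(c["image"],cv2.COLOR_RGB2HSV)
    m=cv2.inRange(hsv,(50,110,40),(75,255,255))
    k,l,st,ce=cv2.connectedComponentsWithStats(m)
    for i in range(1,k):
        if st[i,4]>40: print(n,st[i],ce[i],atz(c,ce[i],106))
    print(proj(c,[412,-42,106]))
E
```

```text
[412.55 -34.88 353.41] [ 3.14 -0.    3.14]
wrist [ 293  182   31   47 1279] [308.28 206.05] [408.23 -40.24 106.  ]
wrist [  90  194   71   42 2001] [127.22 216.67] [ 416.02 -170.6   106.  ]
wrist [ 49 218  50  19 547] [ 76.15 228.8 ] [ 425.19 -208.97  106.  ]
[[305.86 211.12]]
top [346 241  23  22 324] [356.98 251.05] [ 424.76 -187.32  106.  ]
[[279.76 256.71]]
```

View pics/wrist1.png

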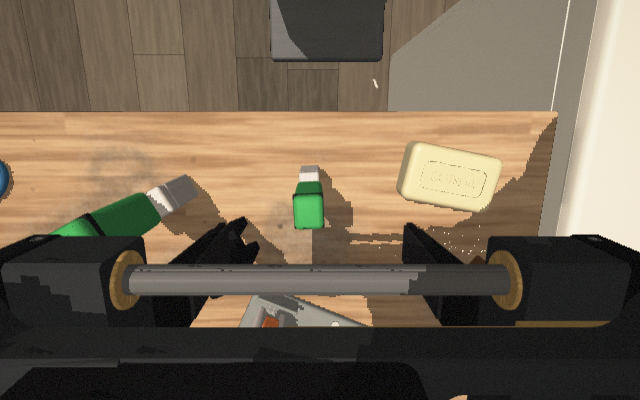

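Wrist view: fork handle top centred at (308,211), prongs toward the robot, well aligned and between the fingers. It is clear of the big green fork on the left and the soap on the right.

Emit:
{"name": "move_arm", "arguments": {"commands": [[[0,-0.2,-0.6],0,1],[[0,0,-0.8],0,1],[[0,0,-0.8],0,1],[[0,0,-0.7],0,1],[[0,0,-0.35],0,1],[[0,0,0],0,1],[[0,0,0],0,-1],[[0,0,0],0,-1],[[0,0,0],0,-1],[[0,0,0],0,-1],[[0,0,0],0,-1],[[0,0,0],0,-1],[[0,0,0],0,-1]]}}

```text
t: 3.92
eef_pos: [412.5, -40.2, 256.5]
tcp_rot: [-3.142, 0.0, -3.14]
ft_force: [-0.1, 0.3, 0.2]
opening: 0.565
grip_force: 0.0
```

Emit:
{"name": "move_arm", "arguments": {"commands": [[[0,0,0],0,-1],[[0,0,0],0,-1],[[0,0,0],0,-1],[[0,0,0],0,-1],[[0,0,0],0,-1],[[0,0,0],0,-1],[[0,0,0],0,-1],[[0,0,0],0,-1]]}}

```text
t: 4.58
eef_pos: [412.5, -40.2, 256.2]
tcp_rot: [3.142, -0.0, -3.14]
ft_force: [0.6, 0.1, 0.5]
opening: 0.236
grip_force: 30.0
```

Emit:
{"name": "move_arm", "arguments": {"commands": [[[0,0,0.7],0,-1],[[0,0,1],0,-1],[[0,0,1],0,-1],[[0,0,1],0,-1],[[0,0,1],0,-1],[[0,0,0.5],0,-1],[[0.58,-0.95,0],0.19,-1],[[0.58,-0.95,0],0.19,-1],[[0.58,-0.95,0],0.19,-1],[[0.58,-0.95,0],0.19,-1],[[0.58,-0.95,0],0.19,-1],[[0.58,-0.95,0],0.19,-1],[[0.58,-0.95,0],0.19,-1],[[0.58,-0.95,0],0.19,-1],[[0.58,-0.95,0],0.19,-1],[[0.58,-0.95,0],0.19,-1],[[0,0,-0.8],0,-1],[[0,0,0],0,-1],[[0,0,0],0,-1]]}}

```text
t: 6.17
eef_pos: [586.2, -325.0, 386.7]
tcp_rot: [3.139, -0.003, -2.989]
ft_force: [0.4, -0.1, -1.0]
opening: 0.232
grip_force: 30.0
```

```bash
cat > chk.py <<'E'
from h import *
import sys
np.set_printoptions(precision=2,suppress=True)
s=env.state();print(s["eef_pos"],s["tcp_rot"],s["opening"])
n=sys.argv[1]
yaw=.15;cy=np.array([-np.sin(yaw),np.cos(yaw),0]);N=np.array([586.6,-324.7,75])
ims=[]
for cam,w in (("wrist",None),("side",(310,180,160,100)),):
    c=read_camera(cam);im=c["image"].copy()
    for q in (N,N+18*cy,N-17*cy): 
        p=proj(c,q)[0].astype(int);cv2.circle(im,tuple(int(v) for v in p),1,(255,0,255),-1)
    if w:
        x,y,a,b=w;im=cv2.resize(im[y:y+b,x:x+a],None,fx=4,fy=4,interpolation=cv2.INTER_CUBIC)[:400,:640]
        im=cv2.resize(im,(400,250))
    else: im=cv2.resize(im,(520,325))
    ims.append(im)
o=np.zeros((580,520,3),np.uint8);o[:325]=ims[0];o[327:577,:400]=ims[1]
save({"image":o},n)
E
python3 chk.py wrist2
```

```text
[ 586.23 -325.    386.74] [ 3.14 -0.   -2.99] 0.23170932545463796
```

View pics/wrist2.png

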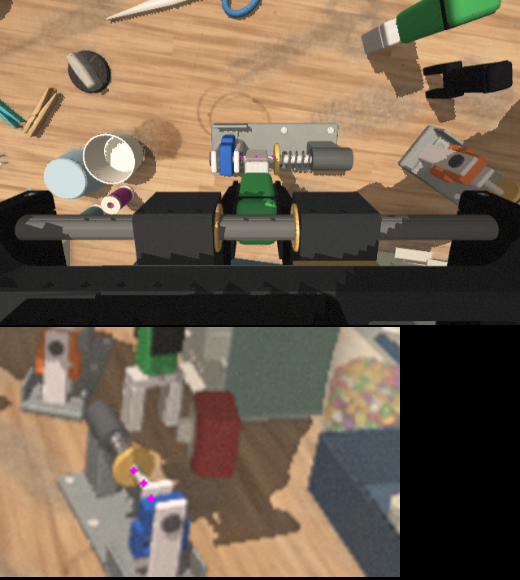

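Wrist view: bar level at row ~157, neck at (257,157) between the boss and the brass collar, and the fork's near prong lined up with it. The side view agrees. One closer crop to check the fine x.

```bash
python3 - <<'E'
from h import *
np.set_printoptions(precision=1,suppress=True)
c=read_camera("wrist");t=read_camera("top")
yaw=.15;cy=np.array([-np.sin(yaw),np.cos(yaw),0]);cx=np.array([np.cos(yaw),np.sin(yaw),0]);N=np.array([586.6,-324.7,75])
x0,y0,w,h=250,145,190,75
k=4
im=cv2.resize(c["image"][y0:y0+h,x0:x0+w],None,fx=k,fy=k,interpolation=cv2.INTER_CUBIC)
def dot(P,col):
    p=(proj(c,P)[0]-[x0-.5,y0-.5])*k;cv2.circle(im,(int(p[0]),int(p[1])),2,col,-1)
for y in (-17,0,18,103-35):
    for x in (-4,4): dot(N+cy*y+cx*x,(255,0,255))
for x in (-10,10): dot([586.2+x*np.cos(yaw),-325+x*np.sin(yaw),386.7-256.3],(0,255,255))
# collar mask centroid
for n,cc in (("w",c),("t",t)):
    m=cv2.inRange(cv2.cvtColor(cc["image"],cv2.COLOR_RGB2HSV),(15,130,90),(28,255,255))
    K,l,st,ce=cv2.connectedComponentsWithStats(m)
    for i in range(1,K):
        e=proj(cc,N+cy*20.5)[0]
        if st[i,4]>8 and np.linalg.norm(ce[i]-e)<25: print(n,st[i],ce[i],e,atz(cc,ce[i],75))
save({"image":im},"wrist3")
E
```

```text
w [337 175   7  39 219] [340.1 194.2] [338.1 191.1] [ 586.1 -302.2   75. ]
```

View pics/wrist3.png

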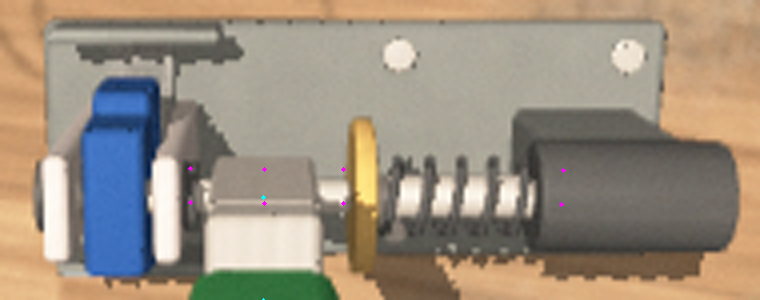

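The bar (crop row 193) and the fork's prong tip are both about 1.8 mm off prediction in the same direction, so they are aligned with each other. The prong sits between the boss and the collar. Descending.

Emit:
{"name": "move_arm", "arguments": {"commands": [[[0,0.05,-0.6],0,-1],[[0,0,-0.6],0,-1],[[0,0,-0.5],0,-1],[[0,0,-0.4],0,-1],[[0,0,-0.3],0,-1],[[0,0,-0.3],0,-1],[[0,0,0],0,-1],[[0,0,0],0,-1]]}}

```text
t: 7.03
eef_pos: [586.6, -323.7, 307.4]
tcp_rot: [3.141, -0.0, -2.988]
ft_force: [0.9, -1.3, -1.6]
opening: 0.229
grip_force: 30.0
```

```bash
python3 chk.py desc
```

```text
[ 586.62 -323.66  307.36] [ 3.14 -0.   -2.99] 0.22852077856340453
```

View pics/desc.png

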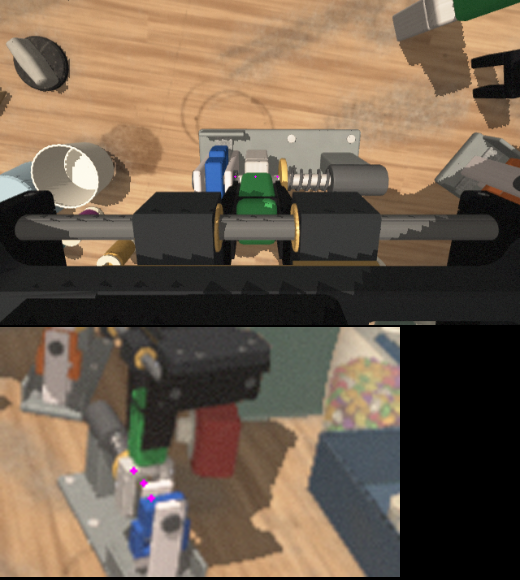

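Straddled with no contact force. Pushing along the stand's +y.

Emit:
{"name": "move_arm", "arguments": {"commands": [[[-0.03,0.2,0],0,-1],[[-0.03,0.2,0],0,-1],[[-0.03,0.2,0],0,-1],[[-0.03,0.2,0],0,-1],[[-0.03,0.2,0],0,-1],[[0,0,0],0,-1]]}}

```text
t: 7.63
eef_pos: [581.9, -292.6, 307.7]
tcp_rot: [-3.141, 0.0, -2.988]
ft_force: [-0.5, -2.8, -0.1]
opening: 0.229
grip_force: 30.0
```

Emit:
{"name": "move_arm", "arguments": {"commands": [[[-0.02,0.1,0],0,-1],[[-0.02,0.1,0],0,-1],[[0,0,0],0,-1],[[0,0,0],0,-1],[[0,0,0],0,-1]]}}

```text
t: 8.05
eef_pos: [581.0, -287.8, 307.4]
tcp_rot: [-3.141, 0.001, -2.989]
ft_force: [2.7, -3.7, 0.3]
opening: 0.231
grip_force: 30.0
```

```bash
cat > lk.py <<'E'
from h import *
np.set_printoptions(precision=1,suppress=True)
print(env.state()["ft_force"],env.state()["eef_pos"])
t=read_camera("top");s=read_camera("side")
for th in ("blue_link","orange_link"):
    p=[]
    for c in (t,s):
        r=cut_out(th,c)
        p.append(r[0]["at"] if r else None)
    print(th,p, tri(t,p[0],s,p[1]) if None not in p else "")
print("expected side hang/dropped",proj(s,[[592,-358,60],[592,-358,36]]))
m=cv2.inRange(cv2.cvtColor(s["image"],cv2.COLOR_RGB2HSV),(105,150,60),(122,255,255))[220:300,340:400]
print(np.argwhere(m).mean(0)+[220,340],(m>0).sum())
E
python3 lk.py
```

```text
[ 2.7 -3.7  0.3] [ 581.  -287.8  307.4]
blue_link [None, [368.7, 268.9]] 
orange_link [[305.4, 179.4], None] 
expected side hang/dropped [[373.6 259.8]
 [372.4 269.5]]
[264.5 366.1] 36
```

```bash
sed -i 's/(310,180,160,100)/(330,210,80,80)/' chk.py; sed -i 's/\[:400,:640\]//;s/im=cv2.resize(im,(400,250))/im=cv2.resize(im,(250,250))/;s/:400\]=ims/:250]=ims/' chk.py; sed -i 's/,fx=4,fy=4/,fx=3,fy=3/' chk.py; python3 chk.py push
```

```text
[ 580.89 -287.76  307.25] [-3.14  0.   -2.99] 0.2281541751642054
```

View pics/push.png

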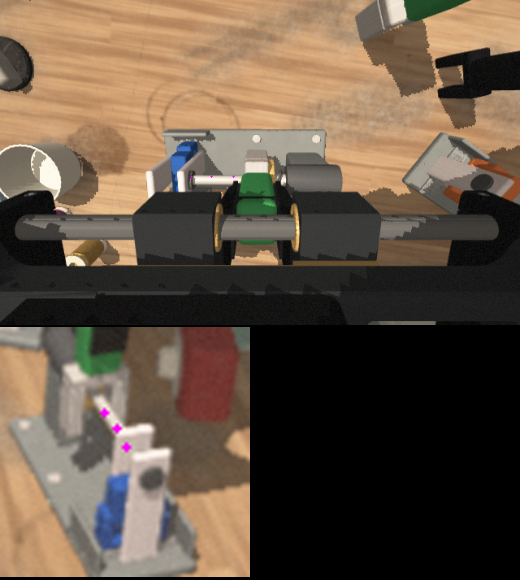

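The blue link has dropped into the tray, with the bar pulled back past the near lug. Returning, then lifting out.

Emit:
{"name": "move_arm", "arguments": {"commands": [[[0.03,-0.2,0],0,-1],[[0.03,-0.2,0],0,-1],[[0.03,-0.2,0],0,-1],[[0.03,-0.2,0],0,-1],[[0.03,-0.2,0],0,-1],[[0.03,-0.17,0],0,-1],[[0,0,0],0,-1],[[0,0,0],0,-1]]}}

```text
t: 9.12
eef_pos: [586.0, -322.9, 306.9]
tcp_rot: [3.14, -0.001, -2.989]
ft_force: [1.0, 0.9, -1.3]
opening: 0.231
grip_force: 30.0
```

Emit:
{"name": "move_arm", "arguments": {"commands": [[[0,0,0.3],0,-1],[[0,0,0.5],0,-1],[[0,0,0.8],0,-1],[[0,0,1],0,-1],[[0,0,1],0,-1],[[0,0,0.4],0,-1],[[-0.58,0.95,0],-0.19,-1],[[-0.58,0.95,0],-0.19,-1],[[-0.58,0.95,0],-0.19,-1],[[-0.58,0.95,0],-0.19,-1],[[-0.58,0.95,0],-0.19,-1],[[-0.58,0.95,0],-0.19,-1],[[-0.58,0.95,0],-0.19,-1],[[-0.58,0.95,0],-0.19,-1],[[-0.58,0.95,0],-0.19,-1],[[-0.58,0.9,0],-0.19,-1],[[0,0,0],0,-1],[[0,0,0],0,-1]]}}

```text
t: 10.62
eef_pos: [411.3, -38.1, 427.5]
tcp_rot: [-3.142, 0.0, -3.138]
ft_force: [0.1, -0.6, -1.5]
opening: 0.231
grip_force: 30.0
```

```bash
python3 lk.py; python3 -c "
from cell import env;s=env.state();print(s['eef_pos'],s['tcp_rot'],s['opening'])"
```

```text
[ 0.1 -0.6 -1.5] [411.3 -38.1 427.5]
blue_link [[441.6, 171.8], [364.7, 269.1]] (array([ 581.2, -360. ,   40.6]), np.float64(10.443917980196014))
orange_link [[407.7, 172.3], [338.9, 190.4]] (array([ 551.9, -271. ,  165.9]), np.float64(30.07360520513055))
expected side hang/dropped [[373.6 259.8]
 [372.4 269.5]]
[265.2 365.9] 33
[412.59247984 -39.87865639 427.02341119] [ 3.14145369e+00 -4.15863247e-04 -3.14124728e+00] 0.2355808176457232
```

Emit:
{"name": "move_arm", "arguments": {"commands": [[[0,0,-1],0,-1],[[0,0,-1],0,-1],[[0,0,-1],0,-1],[[0,0,-1],0,-1],[[0,0,-0.8],0,-1],[[0,0,-0.4],0,-1],[[0,0,-0.2],0,-1],[[0,0,-0.15],0,-1],[[0,0,-0.08],0,-1],[[0,0,0],0,-1],[[0,0,0],0,-1]]}}

```text
t: 11.83
eef_pos: [412.4, -39.4, 258.9]
tcp_rot: [-3.141, 0.001, -3.14]
ft_force: [0.3, 0.1, -2.2]
opening: 0.234
grip_force: 30.0
```

Emit:
{"name": "move_arm", "arguments": {"commands": [[[0,0,-0.05],0,-1],[[0,0,-0.03],0,-1],[[0,0,0],0,-1]]}}

```text
t: 12.08
eef_pos: [412.3, -39.3, 256.2]
tcp_rot: [-3.141, 0.001, -3.14]
ft_force: [-0.8, -0.3, -0.6]
opening: 0.231
grip_force: 30.0
```

Emit:
{"name": "move_arm", "arguments": {"commands": [[[0,0,0],0,0],[[0,0,0],0,0],[[0,0,0],0,0],[[0,0,0],0,0],[[0,0,0],0,0],[[0,0,0],0,0],[[0,0,0.3],0,0],[[0,0,0.6],0,0],[[0,0,1],0,0],[[0,0,1],0,0],[[0,0,1],0,0],[[0,0,1],0,0],[[0,0.8,0.8],0,0],[[0,1,0],0,0],[[0,1,0],0,0],[[0,1,0],0,0],[[0,1,0],0,0],[[0,0,0],0,0],[[0,0,0],0,0]]}}

```text
t: 13.67
eef_pos: [411.9, 105.7, 426.9]
tcp_rot: [-3.142, -0.0, -3.137]
ft_force: [0.7, -0.1, -0.9]
opening: 0.499
grip_force: 0.0
```

```bash
python3 - <<'E'
from h import *
t=read_camera("top");s=read_camera("side")
o=np.zeros((570,700,3),np.uint8)
o[:300,:]=cv2.resize(t["image"][140:280,170:497],(700,300),interpolation=cv2.INTER_CUBIC)
o[302:,:420]=cv2.resize(s["image"][140:300,240:490],(420,268),interpolation=cv2.INTER_CUBIC)
o[302:552,440:690]=cv2.resize(s["image"][220:300,330:410],(250,250),interpolation=cv2.INTER_CUBIC)
save({"image":o},"final")
E
```

```text
(no output)
```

View pics/final.png

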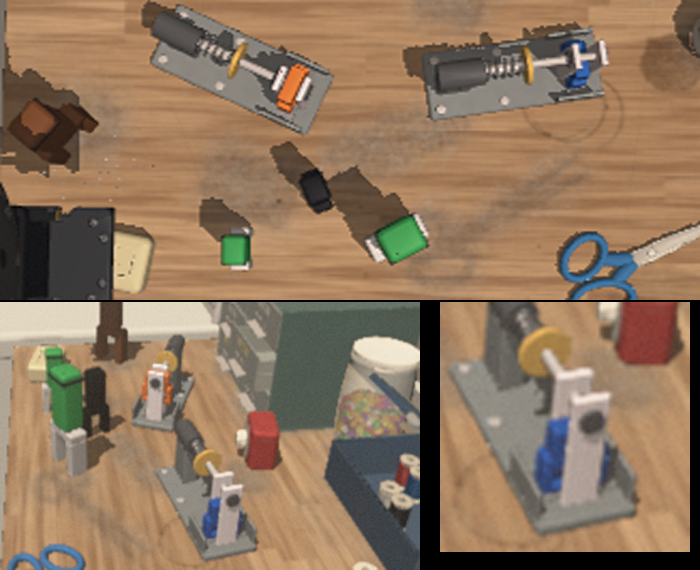

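The final view shows the blue link in its tray, the bar sprung back, the orange link still hanging, the fork upright at its old place, and the arm clear. Handing in.

```bash
python3 -c "
from cell import env;print(env.job_done())"
```

```text
the job is handed in; nothing more can be done
None
```

The job is handed in at about 14 s: the green fork pushed the collar back and the blue link dropped into its tray, the bar sprang back, the fork stands upright on the open worktop clear of the stand, and the orange link still hangs; the hand-in returned no verdict.

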